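Candle the agate egg on the free lamp

TASK

One of the two candling lamps on the table already has a dark green stone on its round white window. Stand the brown agate egg upright in the middle of the free lamp's window and let go of it; then press that lamp's sprung lever down by its blue paddle until it is level, with the yellow pointer in the green band of the gauge, never in the red, and finish while still holding it there. Leave the other lamp's lever, the green stone and the pink egg alone.

Things in the scene. Friction and masses are not known exactly. Their poses are not given: they have to be found in the camera images.
- lamp_a: First candling lamp, fixed; both are alike. Origin: on the table under the middle of the grey housing (120 along x, 100 along y, top z = 50). Lever sticks out towards its -x. Foot plate 8 thick, 120 wide, x = -190 to +60. White window at x = +15, y = 0 with a raised rim (inner diameter 54, outer 64, 5 high). Lever bracket at x = -45, up to z = 84. Stands farther left.
- lamp_b: Second candling lamp, fixed; both are alike. Origin: on the table under the middle of the grey housing (120 along x, 100 along y, top z = 50). Lever sticks out towards its -x. Foot plate 8 thick, 120 wide, x = -190 to +60. White window at x = +15, y = 0 with a raised rim (inner diameter 54, outer 64, 5 high). Lever bracket at x = -45, up to z = 84. Stands farther right.
- lamp_a_window (a point): centre of lamp_a's white window, on the glass (50 mm above the table), inside the rim
- lamp_b_window (a point): centre of lamp_b's white window, on the glass (50 mm above the table), inside the rim
- lamp_a_press (a point): middle of the top face of lamp_a's blue paddle (34 along the lever, 36 across, 10 thick), 110 mm from the pivot; it moves with the lever: z about 102 at rest, 80 when the lever is level. Press it straight down from above.
- lamp_b_press (a point): middle of the top face of lamp_b's blue paddle (34 along the lever, 36 across, 10 thick), 110 mm from the pivot; it moves with the lever: z about 102 at rest, 80 when the lever is level. Press it straight down from above.
- lamp_a_paddle: lamp_a's blue paddle with its thin yellow pointer; origin on the lever's pivot (x = -45, y = 0, z = 75 in the lamp's frame). The pointer runs in front of the gauge, an upright plate at x = -148, y = +35 to +57, up to z = 112 in the lamp's frame; from the top: white, green (z = 68 to 82), thin white, red (below z = 60).
- lamp_b_paddle: lamp_b's blue paddle with its thin yellow pointer; origin on the lever's pivot (x = -45, y = 0, z = 75 in the lamp's frame). The pointer runs in front of the gauge, an upright plate at x = -148, y = +35 to +57, up to z = 112 in the lamp's frame; from the top: white, green (z = 68 to 82), thin white, red (below z = 60).
- lamp_a_lever (a joint): lamp_a's sprung lever, angle in rad: 0 = at rest, tilted up; grows as the paddle is pressed down; 0.20 = level, pointer at the middle of the green band; band 0.14 to 0.26; red from 0.33; stop at 0.42. Spring: about 3 N on the paddle to start it, about 8 N at level, 13 N at the stop; springs back by itself when let go.
- lamp_b_lever (a joint): lamp_b's sprung lever, angle in rad: 0 = at rest, tilted up; grows as the paddle is pressed down; 0.20 = level, pointer at the middle of the green band; band 0.14 to 0.26; red from 0.33; stop at 0.42. Spring: about 3 N on the paddle to start it, about 8 N at level, 13 N at the stop; springs back by itself when let go.
- agate_egg: brown mottled agate egg, 42 across and 48 high, 0.1 to 0.2 kg, standing upright on the table on its small flat foot; origin at the centre of the foot, z up along the egg; widest about 20 above the foot
- green_stone: dark green polished stone, 47 x 40 x 26, lying on one lamp's window at the start (that lamp is taken); origin at the centre of its underside
- rose_egg: pink egg, 46 across and 52 high, standing on the table, not needed; origin at the centre of its foot
Things that resemble listed ones, but are neither listed nor needed, are in the scene too. Leave any purple or turquoise look-alike of the agate_egg alone.

How it is judged:
By the outcome, as a careful person would: the job done as asked, in the order asked, and still so for the second after the job is handed in, while the arm keeps its last pose, push and grip.
It also fails if it takes over 54 s, if anything falls off the work surface, if the arm or the gripper's body presses on something with over 40 N, if the wrist force passes 120 N, or if a joint passes its speed limit or range.

ROBOT

A 6-joint arm with a two-finger parallel gripper is mounted at the origin on a cart in front of the work surface, level with it; the furniture and walls round the work are solid. World frame = base frame: x ahead of the robot, y to its left, z up, the work surface at z = 0. Lengths are in m, angles in rad, forces in N, time in s.
With the tool pointing down it reaches from about 0.3 to 0.775 m from the base axis. Payload 14.6 kg.
Tool frame: the origin (TCP) lies at the very end of the fingers, on their centre line; the grasp point (between the pads) lies 19 mm behind it (robot.pinch_z is the z of the grasp point in the tool frame, in m); z points along the fingers, y is the line along which they close (so a half turn about z gives the same grasp; the last joint's range is limited). The gripper opens to 85 mm and grips with 20 to 120 N. Pads are 22 mm wide; open, the fingers measure 114 mm over their backs; the gripper's body (76 mm by 85 mm) begins 54 mm behind the grasp point. The pads swing forward as they close: fully open they stand 13 mm farther back than shut.
Start: joints at [-1.395, 0.3, 1.521, -0, 1.321, -0.067], TCP at [0.132, -0.534, 0.231] pointing down, gripper open.
Joint ranges: [-3.03, 3.03], [-0.79, 2.21], [0.23, 2.52], [-1.04, 4.18], [0, 3.07], [-2.55, 2.55]. Speed limits (rad/s): [2.22, 2.22, 2.57, 3.14, 3.14, 3.14].

INTERFACE

Orientations are given as a unit quaternion [w, x, y, z].
In Python, from bench import robot gives the robot as it stands.
- The arm moves only by the tool move_arm, never from a script. Its argument "rows" is a list of rows, each a list of 3 entries, a list of its own where there are three numbers: the opening, from 0 (shut) to 1 (fully open), then the shift along the tool's x, y, z as a fraction of full scale, then the turn, a rotation vector about the tool's x, y, z as a fraction of full scale. A call has 1 to 8 rows; each row shifts and turns the commanded pose from where the row before left it, along the tool's axes as they then stand; what a row does not reach is not made up. Full scale, the value 1, is 0.04 m for a shift and 0.15 rad for a turn. A row lasts 1/8 s, in which the tool goes at most 62.5 mm and 10.7 degrees, less where a joint would pass 70% of its speed; a pose out of reach is approached as far as the arm can. A call with a number of a shift or a turn outside -1 to 1 is refused whole. A call with a gripper value outside its range is refused whole. The fingers move at their own pace and stop on an object; the grip force is fixed at half the most. Time passes only in rows, so rows that do not move let the fingers close. It gives the time, the measured TCP pose, the force, the opening and the grip force at its end, in the units of the state.
- robot.state(): the state, without advancing time (a new reading comes with each control period).
- robot.read_camera(name): name is "scene" or "top" or "wrist"; returns the picture (400x640x3 uint8, red, green, blue); there is no depth.
- robot.camera_info(name): a dict with "fx", "fy", "cx", "cy" (pixels), "world_from_camera" (4x4, takes a point from camera to world coordinates). Camera axes: x right, y down, z forward; pixel columns grow to the right and rows downward; lengths in m; the calibration is good to about 2 mm. A picture is of the moment at which its call begins: read the wrist's pose just before it. camera_info takes no time and is no camera call; for the wrist camera it gives the pose at the moment of the call.
- robot.close_job(): hands the job in; it is judged then, once.
The state is a dict: "clock": time; "q": joint angles; "joint_vel": joint speeds; "joint_efforts": joint torques, N m; "eef_pos": TCP position; "tool_rot": TCP orientation; "wrist_force": force on the tool from outside, world axes, zero at the start; "torque": the same for the moment, N m; "grip_width": finger opening in m; "gripper_force": force on a finger pad.
Only numpy, scipy, OpenCV 4.12 (cv2) and the standard library are available. Lean on these libraries where they do the work, as an engineer would, in place of code of your own. Each camera call takes 0.05 s, during which the arm holds its last target. There are 200 camera calls.

## Working session

There is one attempt and no reset: what is moved stays moved. The work goes in short steps, Python scripts to look and compute and a tool call to move; the robot and the scene stay as the last step left them, time stands still between calls to the robot, and variables do not carry over. Pictures are saved under pics/ and viewed, at most 10 in all, crops included, and the job is handed in when it is done.

Besides the shell and the picture viewer there is one more tool, called after "Call:" as name(argument=value, ...) on one line, values as JSON. move_arm: Moves the arm, as the interface text tells. Shift numbers are shares of 0.04 m and turn numbers shares of 0.15 rad, none past 1 either way. Its arguments: {"type":"object","properties":{"rows":{"type":"array","items":{"type":"array"}}},"required":["rows"]}

```bash
mkdir -p pics
python3 - <<'E'
from bench import robot
import cv2,numpy as np
for n in ("top","scene"):
    cv2.imwrite(f"pics/{n}0.png",robot.read_camera(n)[:,:,::-1])
    i=robot.camera_info(n);print(n,i["fx"],i["fy"],i["cx"],i["cy"],np.round(i["world_from_camera"],4).tolist())
s=robot.state();print(s["clock"],s["eef_pos"],s["tool_rot"],s["grip_width"],robot.pinch_z)
E
```

```text
top 405.9595240079412 405.9595240079412 322.7715910962798 198.21200076453684 [[-0.0036, -0.9957, 0.0926, 0.4144], [-0.9998, 0.0018, -0.0195, 0.0495], [0.0193, -0.0927, -0.9955, 1.2933], [0.0, 0.0, 0.0, 1.0]]
scene 389.10319410323024 389.10319410323024 316.0047705301486 202.05526833126254 [[-0.6245, -0.5391, 0.5651, -0.1188], [-0.7809, 0.4434, -0.44, 0.5277], [-0.0134, -0.7161, -0.6979, 0.8527], [0.0, 0.0, 0.0, 1.0]]
0.1 [ 0.13219188 -0.53367314  0.23077632] [-5.06261737e-04  9.92641319e-01  1.21090685e-01 -3.03868414e-05] 0.08519091093226826 -0.0187
```

View pics/top0.png

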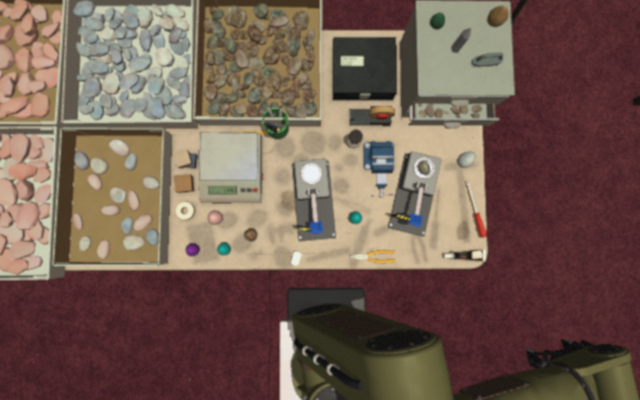

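View pics/scene0.png

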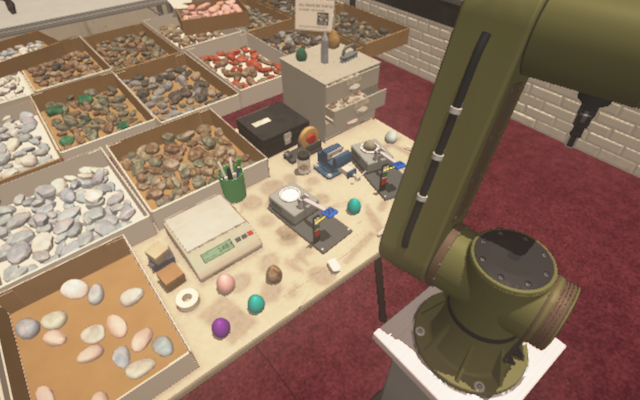

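Top view: the brown egg is at (250,235). The look-alikes are purple (192,250) and turquoise (223,249) and (355,217), and the pink egg is at (215,217). Only (250,235) is brown. The left lamp (window at 312,173) is free; the right lamp (424,168) holds the stone. I'll confirm this in one crop.

Run:
```python
import cv2
a=cv2.imread("pics/top0.png")[150:260,205:345]
b=cv2.imread("pics/scene0.png")[175:300,205:365]
a=cv2.resize(a,(700,550),interpolation=cv2.INTER_CUBIC)
cv2.imwrite("pics/c1.png",a)
cv2.imwrite("pics/c2.png",cv2.resize(b,None,fx=4.5,fy=4.5,interpolation=cv2.INTER_CUBIC))
```

```text
(no output)
```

View pics/c1.png

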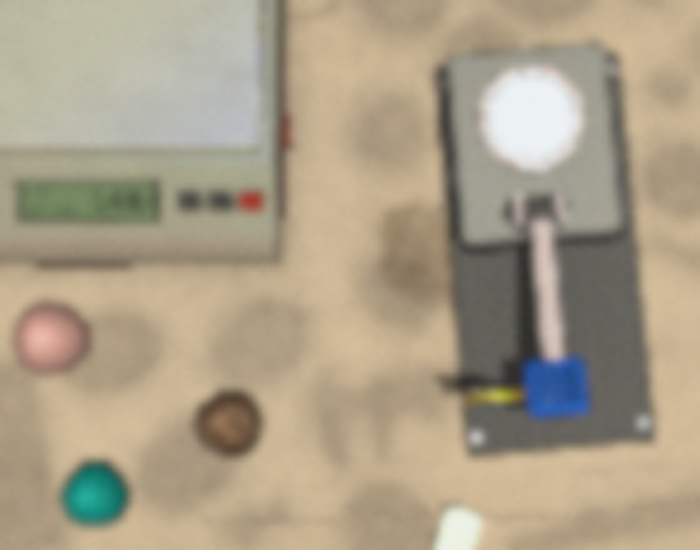

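View pics/c2.png

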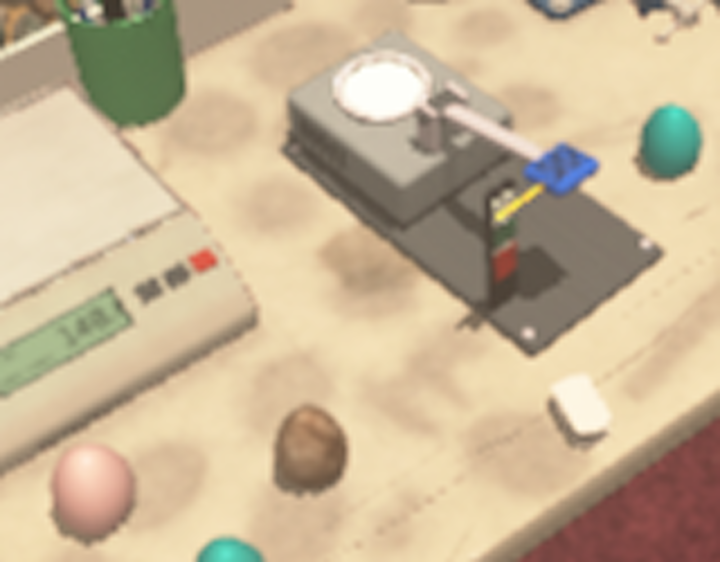

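The crops confirm it: the brown mottled egg is at crop (230,422), which is top (250.6,234). The free lamp is lamp_a, with its window at crop (531,117) and its paddle at (556,388).

```bash
cat > h.py <<'E'
from bench import robot
import numpy as np
from scipy.spatial.transform import Rotation as R
def ray(info,u,v,z):
    T=np.array(info["world_from_camera"]);d=T[:3,:3]@[(u-info["cx"])/info["fx"],(v-info["cy"])/info["fy"],1]
    return T[:3,3]+d*(z-T[2,3])/d[2]
def st():
    s=robot.state();q=s["tool_rot"];return s,R.from_quat([q[1],q[2],q[3],q[0]])
def go(target,Rt=None):
    s,r=st();d=r.inv().apply(np.array(target)-s["eef_pos"])/.04
    t=(r.inv()*Rt).as_rotvec()/.15 if Rt is not None else 0
    print("shift",np.round(d,2),"turn",np.round(t,2))
def down(yaw): # tool x at heading yaw, z down
    return R.from_euler('z',yaw)*R.from_euler('x',np.pi)
E
python3 - <<'E'
from h import *
t=robot.camera_info("top");c=robot.camera_info("scene")
T=lambda x,y,z:np.round(ray(t,(x+.5)/5-.5+205,(y+.5)/5-.5+150,z),4)
S=lambda x,y,z:np.round(ray(c,(x+.5)/4.5-.5+205,(y+.5)/4.5-.5+175,z),4)
print("egg",T(230,422,.022),S(311,450,.022))
print("win",T(531,117,.053),S(382,88,.053))
print("pad",T(556,388,.100),S(562,167,.100))
print("bolts",T(476,437,.009),T(643,423,.009),S(529,333,.009),S(645,243,.009))
s,r=st();print(r.as_matrix().round(3).tolist())
T=np.linalg.inv(np.vstack([np.c_[r.as_matrix(),s["eef_pos"]],[0,0,0,1]]))@np.array(robot.camera_info("wrist")["world_from_camera"]);print(T.round(3).tolist())
E
```

```text
egg [0.4213 0.2494 0.022 ] [0.4141 0.2551 0.022 ]
win [0.6079 0.0618 0.053 ] [0.606 0.064 0.053]
pad [0.4401 0.0469 0.1   ] [0.4383 0.0484 0.1   ]
bolts [0.4114 0.0971 0.009 ] [ 0.4198 -0.0082  0.009 ] [0.4094 0.0979 0.009 ] [ 0.4194 -0.0068  0.009 ]
[[0.971, 0.24, -0.0], [0.24, -0.971, 0.001], [0.0, -0.001, -1.0]]
[[0.0, -0.96, -0.279, 0.071], [1.0, -0.0, 0.001, 0.0], [-0.001, -0.279, 0.96, -0.143], [0.0, 0.0, 0.0, 1.0]]
```

Call:
move_arm(rows=[[1,[0,0,0],[0,0,1]],[1,[0.9,-0.65,0],[0,0,0.05]],[1,[0.9,-0.65,0],[0,0,0]],[1,[0.9,-0.65,0],[0,0,0]],[1,[0.9,-0.65,0],[0,0,0]],[1,[0.9,-0.65,0],[0,0,0]],[1,[0.9,-0.65,0],[0,0,0]],[1,[0.9,-0.65,0],[0,0,0]]])

```text
clock: 1.1
eef_pos: [0.3685, -0.3296, 0.2311]
tool_rot: [-0.0, 0.999, 0.043, -0.0]
wrist_force: [1.1, -0.1, 0.6]
grip_width: 0.0856
gripper_force: 0.0
```

Call:
move_arm(rows=[[1,[0.2,-1,0],[0,0,0]],[1,[0.2,-1,0],[0,0,0]],[1,[0.2,-1,0],[0,0,0]],[1,[0.2,-1,0],[0,0,0]],[1,[0.1,-1,0],[0,0,0]],[1,[0,-1,0],[0,0,0]],[1,[0,-1,0],[0,0,0]],[1,[0,-1,0],[0,0,0]]])

```text
clock: 2.1
eef_pos: [0.3758, -0.0076, 0.2312]
tool_rot: [-0.0, 0.999, 0.043, -0.0]
wrist_force: [0.7, -0.5, -0.6]
grip_width: 0.0854
gripper_force: 0.0
```

Run:
```python
from h import *
s,r=st();print(s["eef_pos"],s["q"],s["clock"])
go([.42,.25,.15],down(.085))
```

```text
[ 0.3757835  -0.00764697  0.23120307] [-1.17900933e-01 -1.01517132e-01  1.96245052e+00  3.73929437e-05
  1.28078970e+00  1.36770764e+00] 2.1
shift [ 1.65 -6.32  2.03] turn [-0.  0.  0.]
```

Call:
move_arm(rows=[[1,[0.24,-0.9,0],[0,0,0]],[1,[0.24,-0.9,0],[0,0,0]],[1,[0.24,-0.9,0],[0,0,0]],[1,[0.24,-0.9,0.2],[0,0,0]],[1,[0.24,-0.9,0.4],[0,0,0]],[1,[0.24,-0.9,0.7],[0,0,0]],[1,[0.2,-0.9,0.7],[0,0,0]],[1,[0,0,0],[0,0,0]]])

```text
clock: 3.1
eef_pos: [0.419, 0.2489, 0.1489]
tool_rot: [0.001, 0.999, 0.044, -0.002]
wrist_force: [0.0, -0.5, 0.2]
grip_width: 0.0855
gripper_force: 0.0
```

Run:
```python
from h import *
import cv2
robot.camera_info("wrist")
s,r=st();print(s["eef_pos"],s["clock"])
np.save("w1.npy",np.array(robot.camera_info("wrist")["world_from_camera"]))
cv2.imwrite("pics/w1.png",robot.read_camera("wrist")[:,:,::-1])
```

```text
[0.41899775 0.24887727 0.1489227 ] 3.1
```

View pics/w1.png

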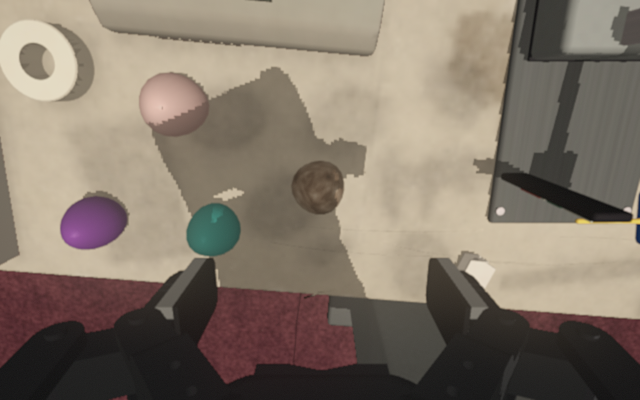

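The wrist view shows the brown egg, outline x 292–344 and y 161–214, centred at (318,187.5). The turquoise egg at (214,229) lies outside the finger sweep.

Run:
```python
from h import *
w=dict(robot.camera_info("wrist"));w["world_from_camera"]=np.load("w1.npy")
print(w["fx"],w["cx"],w["cy"])
for z in (.02,.025): print(ray(w,318,187.5,z))
print(ray(w,214,229,.022),ray(w,501,212,.009))
# silhouette-fit: egg as ellipsoid-ish points
from scipy.spatial import ConvexHull
T=np.linalg.inv(w["world_from_camera"])
a,b=np.meshgrid(np.linspace(0,np.pi,60),np.linspace(0,2*np.pi,60))
z=np.where(a<np.pi/2,20+28*np.cos(a),20+20*np.cos(a))/1000
P=np.stack([.021*np.sin(a)*np.cos(b),.021*np.sin(a)*np.sin(b),z],-1).reshape(-1,3)
e=np.array([.42,.25])
for _ in range(5):
    c=(P+[*e,0])@T[:3,:3].T+T[:3,3];uv=c[:,:2]/c[:,2:]*w["fx"]+[w["cx"],w["cy"]]
    m=(uv.max(0)+uv.min(0))/2
    e+= (ray(w,318,187.5,.02)-ray(w,*m,.02))[:2]
print(e,uv.min(0),uv.max(0)); go([*e,.05],down(.085))
```

```text
354.94086761386023 321.2586416980307 199.06874358722487
[0.41966678 0.25092921 0.02      ]
[0.42096527 0.25100579 0.025     ]
[0.37816236 0.33213107 0.022     ] [0.40900627 0.09574138 0.009     ]
[0.42006072 0.25094692] [291.31453294 160.3333048 ] [344.68546708 214.66669522]
shift [ 0.03 -0.07  2.51] turn [0.01 0.02 0.01]
```

Call:
move_arm(rows=[[1,[0.03,-0.05,0.9],[0,0,0]],[1,[0,0,0.9],[0,0,0]],[1,[0,0,0.9],[0,0,0]],[1,[0,0,0.6],[0,0,0]],[1,[0,0,0.2],[0,0,0]],[1,[0,0,0],[0,0,0]]])

```text
clock: 3.9
eef_pos: [0.4215, 0.2496, 0.012]
tool_rot: [-0.0, 0.999, 0.042, 0.0]
wrist_force: [-0.3, -0.3, 0.8]
grip_width: 0.0857
gripper_force: 0.0
```

Call:
move_arm(rows=[[0.3,[0,0,0],[0,0,0]],[0.3,[0,0,0],[0,0,0]],[0.3,[0,0,0],[0,0,0]],[0.3,[0,0,0],[0,0,0]],[0.3,[0,0,0],[0,0,0]],[0.3,[0,0,0],[0,0,0]]])

```text
clock: 4.65
eef_pos: [0.4215, 0.2501, 0.0125]
tool_rot: [-0.0, 0.999, 0.043, 0.001]
wrist_force: [-4.8, -3.2, 15.4]
grip_width: 0.0375
gripper_force: 58.3
```

The grip is on the taper above the egg's widest part, with 15 N axial force. I'll regrip about 4 mm lower.

Call:
move_arm(rows=[[0.7,[0,0,0],[0,0,0]],[0.7,[0,0,0],[0,0,0]],[0.7,[0,0,0.11],[0,0,0]],[0.7,[0,0,0],[0,0,0]]])

```text
clock: 5.15
eef_pos: [0.4209, 0.2498, 0.0064]
tool_rot: [0.0, 0.999, 0.043, -0.0]
wrist_force: [0.4, -0.1, -0.1]
grip_width: 0.0594
gripper_force: 0.0
```

Call:
move_arm(rows=[[0.35,[0,0,0],[0,0,0]],[0.35,[0,0,0],[0,0,0]],[0.35,[0,0,0],[0,0,0]],[0.35,[0,0,0],[0,0,0]],[0.35,[0,0,0],[0,0,0]]])

```text
clock: 5.78
eef_pos: [0.4212, 0.2499, 0.0074]
tool_rot: [-0.0, 0.999, 0.043, 0.0]
wrist_force: [-3.3, -1.8, 8.6]
grip_width: 0.0376
gripper_force: 59.0
```

Call:
move_arm(rows=[[0.35,[0,0,-0.1],[0,0,0]],[0.35,[0,0,-0.2],[0,0,0]],[0.35,[0,0,-0.4],[0,0,0]],[0.35,[0,0,-0.6],[0,0,0]],[0.35,[0,0,-0.8],[0,0,0]],[0.35,[0,0,-0.8],[0,0,0]],[0.35,[0,0,-0.6],[0,0,0]],[0.35,[0,0,0],[0,0,0]]])

```text
clock: 6.78
eef_pos: [0.4218, 0.2502, 0.1491]
tool_rot: [-0.001, 0.999, 0.043, 0.002]
wrist_force: [-0.0, -0.1, -2.2]
grip_width: 0.0375
gripper_force: 60.2
```

Run:
```python
from h import *
import cv2
s,r=st();print(s["eef_pos"],s["clock"],s["grip_width"])
a=robot.read_camera("wrist")[:,:,::-1]
b=robot.read_camera("scene")[:,:,::-1]
cv2.imwrite("pics/lift.png",np.hstack([cv2.resize(a[190:400,180:460],(400,300)),cv2.resize(b[150:300,190:390],(400,300))]))
go([.607,.063,.13],down(.085))
```

```text
[0.42177705 0.25019758 0.14911696] 6.775 0.03750459452779319
shift [4.24 5.05 0.42] turn [0. 0. 0.]
```

View pics/lift.png

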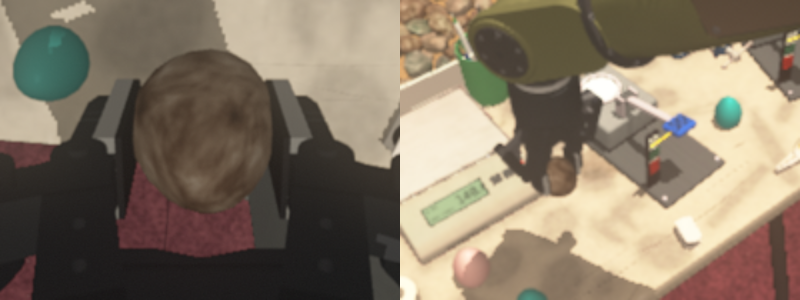

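The egg is held upright between the pads. Next I'll move short of the window and measure it with the wrist camera.

Call:
move_arm(rows=[[0.35,[0.2,0.4,-0.2],[0,0,0]],[0.35,[0.4,0.8,-0.3],[0,0,0]],[0.35,[0.5,0.9,0],[0,0,0]],[0.35,[0.5,0.9,0],[0,0,0]],[0.35,[0.5,0.9,0],[0,0,0]],[0.35,[0.3,0.6,0],[0,0,0]],[0.35,[0.15,0.3,0],[0,0,0]],[0.35,[0,0,0],[0,0,0]]])

```text
clock: 7.88
eef_pos: [0.5391, 0.0667, 0.1665]
tool_rot: [-0.0, 0.999, 0.042, -0.0]
wrist_force: [-0.7, 1.2, -1.1]
grip_width: 0.0376
gripper_force: 60.3
```

Run:
```python
from h import *
import cv2
s,r=st();print(s["eef_pos"],s["clock"],s["grip_width"])
np.save("w2.npy",np.array(robot.camera_info("wrist")["world_from_camera"]))
cv2.imwrite("pics/w2.png",robot.read_camera("wrist")[:,:,::-1])
```

```text
[0.53907585 0.06665925 0.1665252 ] 7.875 0.037617978923404446
```

View pics/w2.png

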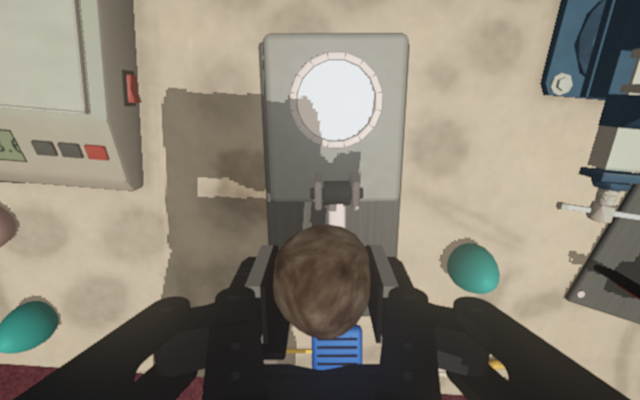

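The wrist view shows the free window's rim at x 290–383, y 51–148, centred at (336.5,99.5). The housing's back corners are (263,34) and (408,34), and the held egg spans x 273–370, y 225–338.

Run:
```python
from h import *
w=dict(robot.camera_info("wrist"));w["world_from_camera"]=W=np.load("w2.npy")
win=ray(w,336.5,99.5,.055);print(win, ray(w,336.5,99.5,.052))
A,B,C=ray(w,265,35,.05),ray(w,406,35,.05),ray(w,398,201,.05);print(A,B,C,np.arctan2(-(A-B)[0],(A-B)[1]), np.arctan2((B-C)[1],(B-C)[0]))
print(ray(w,337,327,.105),ray(w,337,369,.098))
T=np.linalg.inv(W);s,r=st();e=s["eef_pos"]
a,b=np.meshgrid(np.linspace(0,np.pi,60),np.linspace(0,2*np.pi,60))
z=np.where(a<np.pi/2,20+28*np.cos(a),20+20*np.cos(a))/1000
P0=np.stack([.021*np.sin(a)*np.cos(b),.021*np.sin(a)*np.sin(b),z],-1).reshape(-1,3)
for dx in (-.003,0,.003):
  for t in (-.1,0,.1):
    P=R.from_euler('y',t).apply(P0-[0,0,.026])+[0,0,.019]+[dx,0,0]
    c=(P+e)@T[:3,:3].T+T[:3,3];uv=c[:,:2]/c[:,2:]*w["fx"]+[w["cx"],w["cy"]];print(dx,t,uv.min(0).round(),uv.max(0).round())
go([win[0],win[1],.12],down(.085))
```

```text
[0.60817799 0.06153644 0.055     ] [0.60815802 0.06140883 0.052     ]
[0.64560014 0.11314991 0.05      ] [0.65357126 0.01884165 0.05      ] [0.53786588 0.00739864 0.05      ] 0.08432152137994313 0.09857720841684572
[0.46227112 0.04920434 0.105     ] [0.42210764 0.04500709 0.098     ]
-0.003 -0.1 [266. 232.] [370. 348.]
-0.003 0 [266. 233.] [370. 348.]
-0.003 0.1 [266. 234.] [370. 347.]
0 -0.1 [266. 225.] [371. 341.]
0 0 [266. 226.] [371. 341.]
0 0.1 [266. 228.] [371. 340.]
0.003 -0.1 [266. 218.] [372. 334.]
0.003 0 [266. 219.] [372. 334.]
0.003 0.1 [266. 221.] [372. 333.]
shift [1.72 0.29 1.16] turn [-0.  0.  0.]
```

Call:
move_arm(rows=[[0.35,[0.4,0.1,0],[0,0,0]],[0.35,[0.6,0.1,0],[0,0,0]],[0.35,[0.5,0.09,0],[0,0,0]],[0.35,[0.2,0,0.4],[0,0,0]],[0.35,[0,0,0.8],[0,0,0]],[0.35,[0,0,0.6],[0,0,0]],[0.35,[0,0,0.3],[0,0,0]],[0.35,[0,0,0],[0,0,0]]])

```text
clock: 8.93
eef_pos: [0.6072, 0.0619, 0.0821]
tool_rot: [-0.0, 0.999, 0.043, -0.001]
wrist_force: [0.6, -0.8, -1.0]
grip_width: 0.0374
gripper_force: 60.3
```

Run:
```python
from h import *
s,r=st();print(s["eef_pos"],s["clock"],s["wrist_force"])
go([.6075,.0615,.060],down(.085))
```

```text
[0.6072435  0.06186959 0.08213955] 8.925 [ 0.58552102 -0.81107168 -0.96355289]
shift [0.01 0.01 0.55] turn [-0.    0.01  0.01]
```

Call:
move_arm(rows=[[0.35,[0,0,0.3],[0,0,0]],[0.35,[0,0,0.2],[0,0,0]],[0.35,[0,0,0.05],[0,0,0]],[0.35,[0,0,0],[0,0,0]]])

```text
clock: 9.43
eef_pos: [0.6079, 0.0615, 0.0609]
tool_rot: [-0.0, 0.999, 0.043, 0.0]
wrist_force: [0.8, 0.6, -2.3]
grip_width: 0.0373
gripper_force: 60.3
```

Still hanging free. I'll step down in small increments.

Call:
move_arm(rows=[[0.35,[0,0,0.04],[0,0,0]],[0.35,[0,0,0],[0,0,0]],[0.35,[0,0,0],[0,0,0]]])

```text
clock: 9.8
eef_pos: [0.6079, 0.0615, 0.0594]
tool_rot: [-0.0, 0.999, 0.043, 0.0]
wrist_force: [-0.5, -0.3, -1.0]
grip_width: 0.0369
gripper_force: 60.3
```

Call:
move_arm(rows=[[0.35,[0,0,0.03],[0,0,0]],[0.35,[0,0,0],[0,0,0]],[0.35,[0,0,0],[0,0,0]]])

```text
clock: 10.18
eef_pos: [0.6078, 0.0615, 0.058]
tool_rot: [-0.0, 0.999, 0.043, -0.0]
wrist_force: [-0.3, -0.6, -1.5]
grip_width: 0.0376
gripper_force: 60.3
```

Call:
move_arm(rows=[[0.35,[0,0,0.02],[0,0,0]],[0.35,[0,0,0],[0,0,0]],[0.35,[0,0,0],[0,0,0]]])

```text
clock: 10.55
eef_pos: [0.608, 0.0615, 0.0575]
tool_rot: [0.0, 0.999, 0.043, 0.0]
wrist_force: [0.2, 0.3, 3.0]
grip_width: 0.0374
gripper_force: 60.7
```

Call:
move_arm(rows=[[0.35,[0,0,0.02],[0,0,0]],[0.35,[0,0,0],[0,0,0]],[0.35,[0,0,0],[0,0,0]]])

```text
clock: 10.92
eef_pos: [0.6081, 0.0615, 0.0575]
tool_rot: [0.0, 0.999, 0.043, 0.0]
wrist_force: [-4.6, -0.9, 10.6]
grip_width: 0.0377
gripper_force: 61.3
```

Contact is at the expected height, with about 10 N on the glass. I'll back off slightly and release gradually.

Call:
move_arm(rows=[[0.35,[0,0,-0.02],[0,0,0]],[0.45,[0,0,0],[0,0,0]],[0.5,[0,0,0],[0,0,0]],[0.6,[0,0,0],[0,0,0]],[0.75,[0,0,0],[0,0,0]],[0.9,[0,0,0],[0,0,0]],[0.9,[0,0,0],[0,0,0]]])

```text
clock: 11.8
eef_pos: [0.6078, 0.0615, 0.0573]
tool_rot: [-0.0, 0.999, 0.043, -0.0]
wrist_force: [1.4, 0.7, 1.0]
grip_width: 0.0771
gripper_force: 0.0
```

Call:
move_arm(rows=[[0.9,[0,0,-0.2],[0,0,0]],[0.9,[0,0,-0.5],[0,0,0]],[0.9,[0,0,-0.9],[0,0,0]],[0.9,[0,0,-0.9],[0,0,0]],[0.9,[0,0,-0.5],[0,0,0]],[0.9,[0,0,0],[0,0,0]]])

```text
clock: 12.55
eef_pos: [0.6085, 0.0615, 0.1801]
tool_rot: [-0.0, 0.999, 0.043, 0.002]
wrist_force: [-0.4, 0.2, -0.7]
grip_width: 0.0767
gripper_force: 0.0
```

Run:
```python
from h import *
import cv2
s,r=st();print(s["eef_pos"],s["clock"],s["grip_width"])
np.save("w3.npy",np.array(robot.camera_info("wrist")["world_from_camera"]))
a=robot.read_camera("wrist")[:,:,::-1]
b=robot.read_camera("scene")[:,:,::-1]
cv2.imwrite("pics/w3.png",np.hstack([a[60:360,120:520],cv2.resize(b[150:300,230:390],(400,300))]))
```

```text
[0.60853818 0.06154716 0.18006966] 12.55 0.0766506428187285
```

View pics/w3.png

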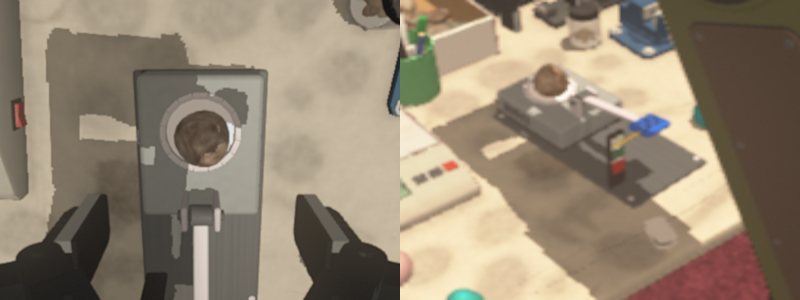

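The egg stands on the window: egg outline x 295–350, y 170–227, rim centre (321,192) in full-image pixels. I'll compute its centring and the paddle move.

Run:
```python
from h import *
w=dict(robot.camera_info("wrist"));w["world_from_camera"]=W=np.load("w3.npy")
print("rim",ray(w,321,192,.055))
T=np.linalg.inv(W)
a,b=np.meshgrid(np.linspace(0,np.pi,60),np.linspace(0,2*np.pi,60))
z=np.where(a<np.pi/2,20+28*np.cos(a),20+20*np.cos(a))/1000
P=np.stack([.021*np.sin(a)*np.cos(b),.021*np.sin(a)*np.sin(b),z],-1).reshape(-1,3)
c=(P+[.608,.0615,.05])@T[:3,:3].T+T[:3,3];uv=c[:,:2]/c[:,2:]*w["fx"]+[w["cx"],w["cy"]]
print("upright centred egg predicts",uv.min(0),uv.max(0))
# paddle: window -> lamp frame (-155 at rest ~ -154.5) from window at +15
for yaw in (.085,.092): print(np.array([.608,.0615])-.1685*np.array([np.cos(yaw),np.sin(yaw)]))
go([.44,.0465,.14],down(.085))
```

```text
rim [0.60780775 0.06124292 0.055     ]
upright centred egg predicts [292.21713793 168.52431685] [349.13632298 226.60892147]
[0.44010834 0.04719474]
[0.44021259 0.04601986]
shift [-4.21  0.02  0.93] turn [-0.  0.  0.]
```

The egg is centred and upright to within 1–2 mm. Next I'll shut the gripper and move above the paddle.

Call:
move_arm(rows=[[0.9,[-0.4,0,0],[0,0,0]],[0.5,[-0.8,0,0],[0,0,0]],[0,[-0.9,0,0],[0,0,0]],[0,[-0.9,0,0],[0,0,0]],[0,[-0.8,0,0],[0,0,0]],[0,[-0.4,0,0.3],[0,0,0]],[0,[0,0,0.6],[0,0,0]],[0,[0,0,0.3],[0,0,0]]])

```text
clock: 13.65
eef_pos: [0.4397, 0.0472, 0.1278]
tool_rot: [-0.0, 0.999, 0.043, -0.001]
wrist_force: [-0.2, -0.3, 1.7]
grip_width: -0.0001
gripper_force: 0.0
```

Call:
move_arm(rows=[[0,[0,0,0],[0,0,0]],[0,[0,0,0],[0,0,0]]])

```text
clock: 13.9
eef_pos: [0.4408, 0.0472, 0.1297]
tool_rot: [0.0, 0.999, 0.043, 0.0]
wrist_force: [-0.3, -0.6, 0.3]
grip_width: 0.0001
gripper_force: 0.0
```

Run:
```python
from h import *
import cv2
s,r=st();print(s["eef_pos"],s["clock"],s["grip_width"],s["wrist_force"])
go([.439,.0467,.08],down(.085))
a=robot.read_camera("wrist")[:,:,::-1]
b=robot.read_camera("scene")[:,:,::-1]
cv2.imwrite("pics/w4.png",np.hstack([a[100:400,120:520],cv2.resize(b[150:300,230:390],(400,300))]))
```

```text
[0.44077368 0.04719641 0.12968373] 13.9 8.440576283157233e-05 [-0.28482929 -0.58978262  0.25423321]
shift [-0.05  0.01  1.24] turn [ 0. -0.  0.]
```

View pics/w4.png

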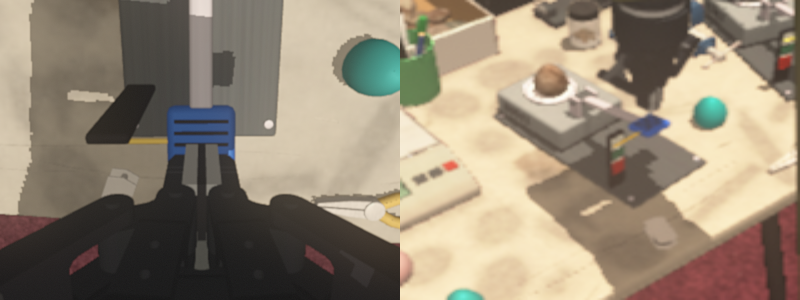

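The shut fingertips (crop 202,150) are centred over the blue paddle (crop x 168–235), and the egg still stands upright on the window. I'll press in stages.

Call:
move_arm(rows=[[0,[-0.03,0,0.3],[0,0,0]],[0,[0,0,0.3],[0,0,0]],[0,[0,0,0.15],[0,0,0]],[0,[0,0,0.1],[0,0,0]],[0,[0,0,0],[0,0,0]],[0,[0,0,0],[0,0,0]]])

```text
clock: 14.75
eef_pos: [0.4394, 0.0471, 0.0955]
tool_rot: [-0.0, 0.999, 0.043, 0.0]
wrist_force: [-3.4, 0.2, 4.5]
grip_width: 0.0002
gripper_force: 2.2
```

Contact is made at 4.5 N, so about 15 mm more to go.

Call:
move_arm(rows=[[0,[0,0,0.1],[0,0,0]],[0,[0,0,0.1],[0,0,0]],[0,[0,0,0.1],[0,0,0]],[0,[0,0,0.05],[0,0,0]],[0,[0,0,0],[0,0,0]],[0,[0,0,0],[0,0,0]],[0,[0,0,0],[0,0,0]]])

```text
clock: 15.62
eef_pos: [0.4391, 0.0471, 0.0815]
tool_rot: [0.0, 0.999, 0.043, -0.0]
wrist_force: [-5.4, -0.9, 6.9]
grip_width: 0.0002
gripper_force: 3.7
```

Run:
```python
from h import *
import cv2
s,r=st();print(s["eef_pos"],s["clock"],s["wrist_force"])
b=robot.read_camera("scene")[:,:,::-1]
cv2.imwrite("pics/w5.png",cv2.resize(b[160:260,270:370],(600,600),interpolation=cv2.INTER_CUBIC))
```

```text
[0.43906346 0.04705662 0.08154096] 15.625 [-5.39309607 -0.87156382  6.85032707]
```

View pics/w5.png

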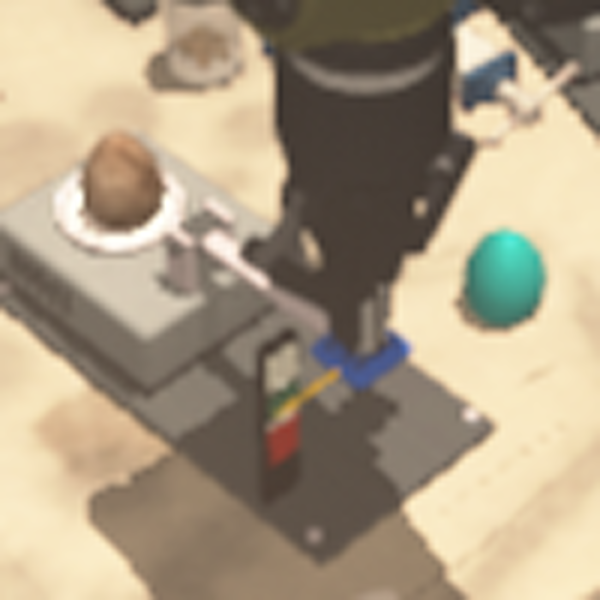

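The yellow pointer tip (crop 275,412) is inside the green band and clear of the red. The TCP is at z = 81.5 mm with about 7 N on the paddle, so the lever is about level, and the egg stands upright. Handing in.

```bash
python3 -c "
from bench import robot
print(robot.close_job())"
```

```text
the job is handed in; nothing more can be done
None
```

The brown agate egg stands upright in the middle of lamp_a's window, and I handed the job in still holding its paddle about level, with the pointer in the green band; no verdict came back.

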